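# Charge the parts feeder and hold its gate pin half open

## Task

Charge the little parts feeder: lift the red ball knob of its hinged tray so that all three workpieces slide into the blue hopper, and lower the tray flat again. Then draw the gate pin straight up out of its snug bore only partway, until its whole yellow band shows above the grey column but none of the red band below it, and finish while still holding the pin there in the gripper. Leave the multimeter, the screwdriver and the solder reel where they lie.

Things in the scene. Friction and masses are not known exactly. Their poses are not given: they have to be found in the camera images.
- feeder: parts feeder fixed to the bench: aluminium base plate 150 x 420 x 10 mm, y -165 to +255 mm. Origin on the bench under the hopper's middle; z up, y from the hopper towards the tray and red knob, x along the tray hinge. Hopper: blue open box, 120 x 120 mm outside, walls 5 mm; tops above the bench: 85 mm at the x sides, 95 mm at the -y side (gate column beyond it), 64 mm at the tray side
- hopper_in (a point): centre of the hopper's inner floor, 16 mm above the bench, inside 110 x 110 mm; axes as the feeder's
- tray_hinge (a point): middle of the tray's hinge axis, 68 mm above the bench, 50 mm from the hopper's middle towards the tray; axes as the feeder's; the hinge axis is x
- tray (a joint): tray angle: 0 lying flat, grows as the red knob is lifted, stop at 1.15 rad. Aluminium tray 100 mm wide, 152 mm long, open at the hopper end, walls 18 mm high at the sides and outer end; about 0.22 kg; damped hinge: let go, it sinks back flat slowly. The pieces slide off between 0.4 and 0.75 rad
- tray_knob (a point): centre of the tray's red ball knob, 30 mm in diameter, on a thin stem at the middle of the tray's outer end; with the tray flat it is 104 mm above the bench, 195 mm from the hinge along the feeder's y and 36 mm above it, 45 mm clear of the tray's outer wall. It turns with the tray about the hinge
- gate: the grey gate column, a fixed block 60 x 60 mm, from 10 to 100 mm above the bench, with an upright blind round bore, 17 mm in diameter and 70 mm deep, in the middle of its top; origin at the middle of its underside, 10 mm above the bench
- bore_mouth (a point): centre of the bore's mouth, on top of the gate column, 100 mm above the bench; z up, along the bore
- gate_pin: loose upright steel rod, 16 mm in diameter, about 0.2 kg, with a black cylindrical grip. Origin at the centre of its foot, z up along it. Up from the foot: red band 16 to 28 mm, yellow band 40 to 52 mm, black grip 82 to 114 mm (26 mm in diameter). Seated, its foot is 70 mm below the bore's mouth and the grip starts 12 mm above the column; let go, it falls back down
- pin_grip (a point): middle of the gate pin's black grip, 98 mm above its foot, on its axis; seated it is 28 mm above the column's top
- piece_orange: orange plastic puck, 30 mm in diameter, 22 mm high, at the start lying loose on the tray; origin at the centre of its underside
- piece_white: white plastic puck, the same size, also on the tray; origin at the centre of its underside
- piece_hex: brass-coloured hexagonal piece, 32 mm across its corners, 22 mm high, also on the tray; origin at the centre of its underside
- multimeter: yellow multimeter lying on the bench, 75 x 150 mm, 40 mm high; leave it alone; origin under its middle
- screwdriver: screwdriver lying on the bench, 170 mm long; leave it alone; x along it
- solder_reel: blue solder reel on the bench, 56 mm in diameter, 32 mm high; leave it alone; origin under its middle
There are look-alikes about, which are no part of the job. Leave any green look-alike of the gate_pin alone.

How it is judged:
By the outcome, as a careful person would: the job done as asked, in the order asked, and still so for the second after the job is handed in, while the arm keeps its last pose, push and grip.
It also fails if it takes over 53 s, if anything falls off the work surface, if the arm or the gripper's body presses on something with over 40 N, if the wrist force passes 120 N, or if a joint passes its speed limit or range.

## Robot

A 6-joint arm with a two-finger parallel gripper is mounted at the origin on the work surface. World frame = base frame: x ahead of the robot, y to its left, z up, the work surface at z = 0. Lengths are in m, angles in rad, forces in N, time in s.
With the tool pointing down it reaches from about 0.25 to 0.725 m from the base axis. Payload 4 kg.
Tool frame: the origin (TCP) lies on the centre line of the jaws, within the pads' length; the fingertips stand 17 mm ahead of it and the grasp point (between the pads) lies 2 mm behind it; z points along the fingers, y is the line along which they close (so a half turn about z gives the same grasp; the last joint's range is limited). The gripper opens to 85 mm and grips with 20 to 120 N. Pads are 22 mm wide; open, the fingers measure 114 mm over their backs; the gripper's body (76 mm by 85 mm) begins 54 mm behind the grasp point. The pads swing forward as they close: fully open they stand 13 mm farther back than shut.
Start: joints at [-1.23, 0.241, 0.005, 1.335, 0, 1.571], TCP at [0.167, -0.471, 0.248] pointing down, gripper open.
Joint ranges: [-2.72, 2.72], [-1.05, 1.87], [-1.09, 1.28], [-1.99, 2.15], [-1.42, 1.44], [-3.14, 3.14]. Speed limits (rad/s): [2.79, 2.79, 3.14, 3.14, 3.14, 3.14].

## Interface

Orientations are given as a unit quaternion [x, y, z, w].
In Python, from workcell import bot, camera, get_calibration gives the robot as it stands.
- The arm moves only by the tool apply_moves, never from a script. Its argument "steps" is a list of rows, each a list of 3 entries, a list of its own where there are three numbers: the shift along the tool's x, y, z as a fraction of full scale, then the turn, a rotation vector about the tool's x, y, z as a fraction of full scale, then the opening, from 0 (shut) to 1 (fully open). A call has exactly 8 rows; each row shifts and turns the commanded pose from where the row before left it, along the tool's axes as they then stand; what a row does not reach is not made up. Full scale, the value 1, is 20 cm for a shift and pi rad for a turn. A row lasts 1/12 s, in which the tool goes at most 41.7 mm and 7.16 degrees, less where a joint would pass 70% of its speed; a pose out of reach is approached as far as the arm can. A call with a number of a shift or a turn outside -1 to 1 is refused whole. A call with a gripper value outside its range is refused whole. The fingers move at their own pace and stop on an object; the grip force is fixed at half the most. Time passes only in rows, so rows that do not move let the fingers close, or fill a call up. It gives the time, the measured TCP pose, the force, the opening and the grip force at its end, in the units of the state.
- bot.get_obs(): the state, without advancing time (a new reading comes with each control period).
- camera(name): name is "scene" or "side" or "wrist"; returns (picture, depth): 420x560x3 uint8, red, green, blue; 420x560 float32, m along the optical axis (not along the pixel's ray), 0 where there is no reading.
- get_calibration(name): a dict with "fov_y" (degrees; the focal length in pixels is half the picture's height over the tangent of half this angle, whatever the lens; pixels are square), "cx", "cy" (the principal point, pixels), "rvec" (rotation vector, rad) and "tvec" (3), from world to camera coordinates, as OpenCV has them. Camera axes: x right, y down, z forward; pixel columns grow to the right and rows downward; lengths in m; the calibration is good to about 2 mm. A picture is of the moment at which its call begins: read the wrist's pose just before it. get_calibration takes no time and is no camera call; for the wrist camera it gives the pose at the moment of the call.
- bot.job_done(): hands the job in; it is judged then, once.
The state is a dict: "clock": time; "joint_pos": joint angles; "joint_vel": joint speeds; "tau": joint torques, N m; "eef_pos": TCP position; "tool_rot": TCP orientation; "ft_force": force on the tool from outside, world axes, zero at the start; "ft_torque": the same for the moment, N m; "grip_width": finger opening in m; "grasp_force": force on a finger pad.
Only numpy, scipy, OpenCV 4.12 (cv2) and the standard library are available. Lean on these libraries where they do the work, as an engineer would, in place of code of your own. Each camera call takes 0.05 s, during which the arm holds its last target. There are 200 camera calls.

## Working session

There is one attempt and no reset: what is moved stays moved. The work goes in short steps, Python scripts to look and compute and a tool call to move; the robot and the scene stay as the last step left them, time stands still between calls to the robot, and variables do not carry over. Pictures are saved under pics/ and viewed, at most 10 in all, crops included, and the job is handed in when it is done.

Besides the shell and the picture viewer there is one more tool, called after ">>>" as name(argument=value, ...) on one line, values as JSON. apply_moves: Moves the arm, as the interface text tells. Its arguments: {"type":"object","properties":{"steps":{"type":"array"}},"required":["steps"]}

```bash
ls; mkdir -p pics
cat > h.py <<'E'
import numpy as np, cv2
from workcell import bot, camera, get_calibration
from scipy.spatial.transform import Rotation as R
def cal(n):
    c=get_calibration(n); f=210/np.tan(np.radians(c["fov_y"])/2)
    return f,c["cx"],c["cy"],cv2.Rodrigues(np.array(c["rvec"],float))[0],np.array(c["tvec"],float).ravel()
def ray(c,u,v):
    f,cx,cy,Rm,t=c
    return -Rm.T@t, Rm.T@np.array([(u-cx)/f,(v-cy)/f,1.])
def plane(c,u,v,z):
    o,d=ray(c,u,v); return o+d*(z-o[2])/d[2]
def pts(c,depth):
    f,cx,cy,Rm,t=c; v,u=np.indices(depth.shape)
    P=np.stack([(u-cx)/f*depth,(v-cy)/f*depth,depth],-1)
    return (P-t)@Rm
def proj(c,p):
    f,cx,cy,Rm,t=c; q=Rm@np.asarray(p)+t; return q[:2]/q[2]*f+[cx,cy]
E
cat > a.py <<'E'
from h import *
for n in ("scene","side"):
    c=get_calibration(n); print(n,{k:np.round(v,3).tolist() for k,v in c.items()})
    p,d=camera(n); cv2.imwrite(f"pics/{n}0.png",p[:,:,::-1]); np.savez(f"{n}0.npz",p=p,d=d)
print(bot.get_obs())
E
python3 a.py
```

```text
pics
scene {'fov_y': 49.547, 'cx': 277.952, 'cy': 209.518, 'rvec': [0.67, 2.59, -1.159], 'tvec': [0.509, -0.138, 1.247]}
side {'fov_y': 50.206, 'cx': 282.352, 'cy': 210.185, 'rvec': [0.988, -2.573, 0.936], 'tvec': [0.457, 0.344, 0.674]}
{'clock': 0.1, 'joint_pos': array([-1.23000348e+00,  2.41350236e-01,  3.82462891e-03,  1.33520831e+00,
       -4.07844905e-06,  1.57079038e+00]), 'joint_vel': array([ 0.00046033, -0.00015336,  0.00097252,  0.00082164, -0.0009097 ,
       -0.00023027]), 'tau': array([ 1.05760279e-03, -3.73138618e+01,  2.53009701e+01,  1.08376236e-02,
       -1.07487719e-05,  9.47466276e-06]), 'eef_pos': array([ 0.16693126, -0.47072409,  0.24748257]), 'tool_rot': array([ 9.85516655e-01,  1.69575897e-01, -1.66288188e-04, -9.54418193e-04]), 'ft_force': array([-0.17949906, -0.88728807, -0.62181772]), 'ft_torque': array([ 0.0158823 ,  0.00049099, -0.01597002]), 'grasp_force': 0.0, 'grip_width': 0.08547509580264501}
```

View pics/scene0.png

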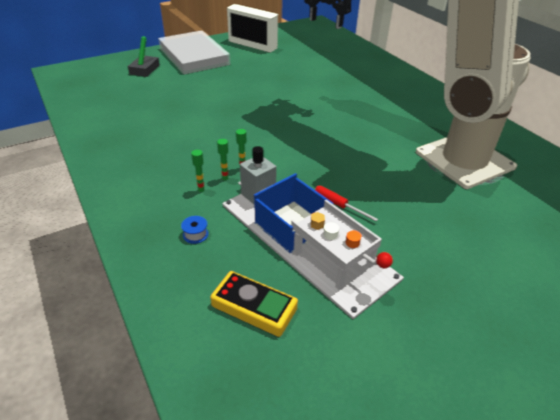

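View pics/side0.png

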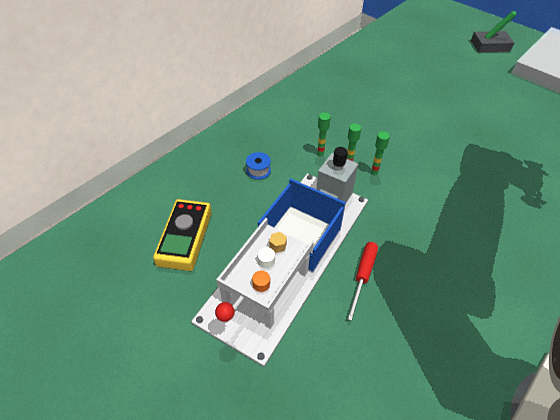

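Scene picture: the red ball knob is at (384,260); the other red thing is the screwdriver handle at (332,196). The black-gripped pin is at (258,155). Its look-alikes are the green-gripped pins at (198,155), (223,145) and (241,135), so I choose the black one on the grey column. Side picture: knob (225,312), black pin (340,157), green pins (324,120), (355,132), (383,140).

```bash
cat > b.py <<'E'
from h import *
out={}
for n in ("scene","side"):
    z=np.load(n+"0.npz"); p,d=z["p"].astype(int),z["d"]; c=cal(n); r,g,b=p[...,0],p[...,1],p[...,2]
    P=pts(c,d)
    def blob(m,near,rad=30):
        k,l,s,ce=cv2.connectedComponentsWithStats(m.astype(np.uint8)); 
        i=min((i for i in range(1,k) if s[i,4]>20),key=lambda i:np.hypot(*(ce[i]-near)))
        return ce[i],s[i],l==i
    near={"scene":dict(knob=(384,260),pin=(258,155)),"side":dict(knob=(225,312),pin=(340,157))}[n]
    for k,m in dict(knob=(r>120)&(g<60)&(b<60),pin=(r<50)&(g<50)&(b<50)).items():
        ce,s,l=blob(m,near[k]); q=P[l&(d>0)]
        x,y,w,h=s[:4]; uv=(x+(w-1)/2,y+(h-1)/2)
        print(n,k,ce.round(1),s,"depthmed",np.median(q,0).round(4)); out[n,k]=uv
    # blue walls tops
    m=(b>90)&(b>1.8*r)&(b>1.5*g)&(d>0)
    ps=P[m]; ps=ps[(ps[:,2]>.03)&(ps[:,2]<.11)]; print("blue",len(ps),ps.min(0).round(3),ps.max(0).round(3))
    # depth-based: base plate? bright low plane z~0.01
    m=(np.abs(P[...,2]-.01)<.004)&(r>150)&(np.abs(r-b)<40)&(d>0)
    ps=P[m][:,:2].astype(np.float32); print("plate",len(ps),cv2.minAreaRect(ps)); 
    m=(np.abs(P[...,2]-.10)<.003)&(np.abs(r-b)<30)&(d>0)&(r>60)
    ps=P[m][:,:2]; ps=ps[np.hypot(*(ps-np.median(P[blob(np.ones_like(m)*((r<50)&(g<50)&(b<50)),near["pin"])[2]],0)[:2]).T)<.06].astype(np.float32); print("coltop",len(ps),cv2.minAreaRect(ps))
for k in ("knob","pin"):
    (o1,d1),(o2,d2)=[ray(cal(n),*out[n,k]) for n in ("scene","side")]
    s=np.linalg.lstsq(np.stack([d1,-d2],1),o2-o1,rcond=None)[0]
    a,b2=o1+d1*s[0],o2+d2*s[1]; print(k,((a+b2)/2).round(4),"gap",np.linalg.norm(a-b2).round(4))
    zz=dict(knob=.104,pin=.128)[k]; print([plane(cal(n),*out[n,k],zz).round(4) for n in ("scene","side")])
E
python3 b.py
```

```text
scene knob [384.3 259.3] [377 253  15  15 164] depthmed [0.5144 0.2561 0.1121]
scene pin [257.5 154.5] [253 147  10  16 143] depthmed [ 0.5768 -0.1125  0.1342]
blue 2287 [ 0.489 -0.103  0.03 ] [0.78  0.081 0.097]
plate 3842 ((0.3007012605667114, -0.5350878238677979), (0.7430868148803711, 1.5988961458206177), 1.7737751007080078)
coltop 321 ((0.5731835961341858, -0.12090051174163818), (0.06147359684109688, 0.06251465529203415), 11.148391723632812)
side knob [224.2 311.3] [215 302  20  19 262] depthmed [0.5059 0.2533 0.1149]
side pin [339.5 156.3] [333 147  14  20 222] depthmed [ 0.5696 -0.1136  0.1391]
blue 2588 [ 0.486 -0.968  0.03 ] [0.781 0.08  0.099]
plate 6001 ((0.9119590520858765, -0.016086846590042114), (0.44267213344573975, 1.6769380569458008), 79.1336441040039)
coltop 534 ((0.5730491876602173, -0.12102305889129639), (0.061056241393089294, 0.06213362142443657), 10.717999458312988)
knob [0.5099 0.2505 0.1046] gap 0.0027
[array([0.5094, 0.2516, 0.104 ]), array([0.5107, 0.2489, 0.104 ])]
pin [ 0.5731 -0.1204  0.1286] gap 0.0019
[array([ 0.5729, -0.1197,  0.128 ]), array([ 0.574 , -0.1222,  0.128 ])]
```

Run:
```python
from h import *
p=np.load("side0.npz")["p"]; a=p[95:195,300:400]; b=p[262:362,175:275]
cv2.imwrite("pics/crop1.png",cv2.resize(np.hstack([a,b])[:,:,::-1],(800,400),interpolation=cv2.INTER_CUBIC))
c=cal("side"); print([plane(c,u,v,.115).round(3) for u,v in ((324,120),(355,132),(383,140))])
```

```text
[array([ 0.675, -0.202,  0.115]), array([ 0.602, -0.216,  0.115]), array([ 0.545, -0.235,  0.115])]
```

View pics/crop1.png

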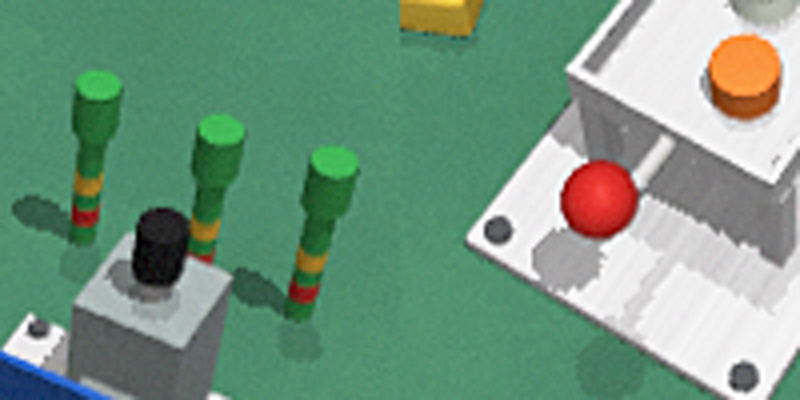

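>>> apply_moves(steps=[[[0,0,0],[0,0,-0.037],1],[[0,0,0],[0,0,-0.037],1],[[0,0,0],[0,0,-0.037],1],[[0,0,0],[0,0,-0.037],1],[[0,0,0],[0,0,-0.037],1],[[0,0,0],[0,0,-0.037],1],[[0,0,0],[0,0,-0.037],1],[[0,0,0],[0,0,-0.037],1]])

```text
clock: 0.77
eef_pos: [0.167, -0.4709, 0.2478]
tool_rot: [0.803, 0.596, 0.0, -0.001]
ft_force: [0.1, -0.5, 0.3]
grip_width: 0.0853
grasp_force: 0.0
```

>>> apply_moves(steps=[[[0,0,0],[0,0,-0.037],1],[[0,0,0],[0,0,-0.037],1],[[0,0,0],[0,0,-0.037],1],[[0,0,0],[0,0,-0.037],1],[[0.1,0.08,0],[0,0,0],1],[[0.16,0.115,0],[0,0,0],1],[[0.16,0.115,0],[0,0,0],1],[[0.16,0.115,0],[0,0,0],1]])

```text
clock: 1.43
eef_pos: [0.2319, -0.3413, 0.2476]
tool_rot: [0.647, 0.762, 0.0, -0.001]
ft_force: [0.9, -0.5, 0.7]
grip_width: 0.0853
grasp_force: 0.0
```

The crop confirms it: the black-gripped pin stands in the grey column, clear of the green look-alikes, and the red ball sits on the tray's stem.

>>> apply_moves(steps=[[[0.169,0.116,0],[0,0,0],1],[[0.169,0.116,0],[0,0,0],1],[[0.169,0.116,0],[0,0,0],1],[[0.169,0.116,0],[0,0,0],1],[[0.169,0.116,0],[0,0,0],1],[[0.169,0.116,0],[0,0,0],1],[[0.169,0.116,0],[0,0,0],1],[[0.169,0.116,0],[0,0,0],1]])

```text
clock: 2.1
eef_pos: [0.3707, -0.0437, 0.2482]
tool_rot: [0.646, 0.763, -0.0, 0.0]
ft_force: [0.6, -0.1, -0.4]
grip_width: 0.0853
grasp_force: 0.0
```

>>> apply_moves(steps=[[[0.169,0.116,0],[0,0,0],1],[[0.169,0.116,0],[0,0,0],1],[[0.169,0.116,0],[0,0,0],1],[[0.169,0.116,0],[0,0,0],1],[[0.169,0.116,0],[0,0,0],1],[[0.169,0.116,0],[0,0,0],1],[[0.169,0.116,0],[0,0,0],1],[[0.169,0.116,0],[0,0,0],1]])

```text
clock: 2.77
eef_pos: [0.5095, 0.2535, 0.2477]
tool_rot: [0.646, 0.763, -0.001, -0.0]
ft_force: [1.2, 0.3, 0.6]
grip_width: 0.0855
grasp_force: 0.0
```

>>> apply_moves(steps=[[[0,0,0.05],[0,0,0],1],[[0,0,0.05],[0,0,0],1],[[0,0,0.05],[0,0,0],1],[[0,0,0.05],[0,0,0],1],[[0,0,0.05],[0,0,0],1],[[0,0,0],[0,0,0],1],[[0,0,0],[0,0,0],1],[[0,0,0],[0,0,0],1]])

```text
clock: 3.43
eef_pos: [0.5095, 0.251, 0.199]
tool_rot: [0.647, 0.763, 0.0, 0.0]
ft_force: [0.1, -0.4, 0.2]
grip_width: 0.0856
grasp_force: 0.0
```

Run:
```python
from h import *
ims=[]
c=cal("wrist"); o=bot.get_obs()
for n in ("wrist","side"):
    p,d=camera(n); np.savez(n+"1.npz",p=p,d=d); ims.append(p)
print(o["eef_pos"],proj(c,[.510,.2505,.104]))
p=ims[0].astype(int); m=((p[...,0]>120)&(p[...,1]<60)&(p[...,2]<60)).astype(np.uint8)
k,l,s,ce=cv2.connectedComponentsWithStats(m)
for i in range(1,k):
    if s[i,4]>200: print(s[i],ce[i],plane(c,s[i,0]+s[i,2]/2,s[i,1]+s[i,3]/2,.104))
cv2.imwrite("pics/v1.png",np.vstack([cv2.resize(ims[0],(400,300)),cv2.resize(ims[1],(400,300))])[:,:,::-1])
```

```text
[0.50951565 0.25095919 0.19896912] [275.62903131 219.71214078]
[ 254  201   45   44 1561] [275.92248559 222.64766176] [0.51093484 0.24833155 0.104     ]
```

View pics/v1.png

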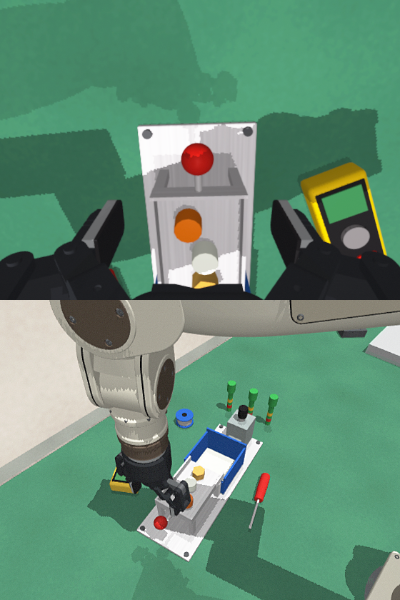

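The upper half (wrist) shows the knob at full-size pixel (276,222), within 3 px of the prediction, between the opened fingers. The lower half (side) shows the gripper above the knob and everything else undisturbed.

>>> apply_moves(steps=[[[-0.008,0.003,0.08],[0,0,0],1],[[0,0,0.09],[0,0,0],1],[[0,0,0.09],[0,0,0],1],[[0,0,0.09],[0,0,0],1],[[0,0,0.08],[0,0,0],1],[[0,0,0.06],[0,0,0],1],[[0,0,0],[0,0,0],1],[[0,0,0],[0,0,0],1]])

```text
clock: 4.2
eef_pos: [0.5101, 0.25, 0.1004]
tool_rot: [0.647, 0.763, -0.0, -0.0]
ft_force: [0.1, 0.4, 0.2]
grip_width: 0.0853
grasp_force: 0.0
```

>>> apply_moves(steps=[[[0,0,0],[0,0,0],0.2],[[0,0,0],[0,0,0],0.2],[[0,0,0],[0,0,0],0.2],[[0,0,0],[0,0,0],0.2],[[0,0,0],[0,0,0],0.2],[[0,0,0],[0,0,0],0.2],[[0,0,0],[0,0,0],0.2],[[0,0,0],[0,0,0],0.2]])

```text
clock: 4.87
eef_pos: [0.5097, 0.2501, 0.1014]
tool_rot: [0.646, 0.763, 0.0, -0.0]
ft_force: [-3.0, -1.3, 5.0]
grip_width: 0.0271
grasp_force: 58.6
```

Run:
```python
from h import *
a=np.arctan2(.036,.195)+np.arange(0,25)*.04; P=.1983*np.stack([np.cos(a),np.sin(a)],1); D=np.diff(P,axis=0)/.2
print([(round(x,3),round(-z,3)) for x,z in D]); print(P[-1]-P[0])
```

```text
[(np.float64(-0.008), np.float64(-0.039)), (np.float64(-0.01), np.float64(-0.038)), (np.float64(-0.011), np.float64(-0.038)), (np.float64(-0.013), np.float64(-0.038)), (np.float64(-0.014), np.float64(-0.037)), (np.float64(-0.016), np.float64(-0.036)), (np.float64(-0.017), np.float64(-0.036)), (np.float64(-0.018), np.float64(-0.035)), (np.float64(-0.02), np.float64(-0.034)), (np.float64(-0.021), np.float64(-0.034)), (np.float64(-0.022), np.float64(-0.033)), (np.float64(-0.024), np.float64(-0.032)), (np.float64(-0.025), np.float64(-0.031)), (np.float64(-0.026), np.float64(-0.03)), (np.float64(-0.027), np.float64(-0.029)), (np.float64(-0.029), np.float64(-0.028)), (np.float64(-0.03), np.float64(-0.026)), (np.float64(-0.031), np.float64(-0.025)), (np.float64(-0.032), np.float64(-0.024)), (np.float64(-0.033), np.float64(-0.023)), (np.float64(-0.033), np.float64(-0.021)), (np.float64(-0.034), np.float64(-0.02)), (np.float64(-0.035), np.float64(-0.019)), (np.float64(-0.036), np.float64(-0.017))]
[-0.11265721  0.14439255]
```

>>> apply_moves(steps=[[[-0.008,0,-0.039],[0,0,0],0.2],[[-0.01,0,-0.038],[0,0,0],0.2],[[-0.011,0,-0.038],[0,0,0],0.2],[[-0.013,0,-0.038],[0,0,0],0.2],[[-0.014,0,-0.037],[0,0,0],0.2],[[-0.016,0,-0.036],[0,0,0],0.2],[[-0.017,0,-0.036],[0,0,0],0.2],[[-0.018,0,-0.035],[0,0,0],0.2]])

```text
clock: 5.53
eef_pos: [0.5139, 0.2272, 0.1599]
tool_rot: [0.647, 0.762, -0.001, 0.001]
ft_force: [1.3, -4.3, -5.4]
grip_width: 0.0273
grasp_force: 59.3
```

>>> apply_moves(steps=[[[-0.02,0,-0.034],[0,0,0],0.2],[[-0.021,0,-0.034],[0,0,0],0.2],[[-0.022,0,-0.033],[0,0,0],0.2],[[-0.024,0,-0.032],[0,0,0],0.2],[[-0.025,0,-0.031],[0,0,0],0.2],[[-0.026,0,-0.03],[0,0,0],0.2],[[-0.027,0,-0.029],[0,0,0],0.2],[[-0.029,0,-0.028],[0,0,0],0.2]])

```text
clock: 6.2
eef_pos: [0.5212, 0.1888, 0.2096]
tool_rot: [0.647, 0.762, -0.001, 0.002]
ft_force: [6.5, -3.3, -10.9]
grip_width: 0.0272
grasp_force: 59.8
```

>>> apply_moves(steps=[[[-0.03,0,-0.026],[0,0,0],0.2],[[-0.031,0,-0.025],[0,0,0],0.2],[[-0.032,0,-0.024],[0,0,0],0.2],[[-0.033,0,-0.023],[0,0,0],0.2],[[-0.033,0,-0.021],[0,0,0],0.2],[[0,0,0],[0,0,0],0.2],[[0,0,0],[0,0,0],0.2],[[0,0,0],[0,0,0],0.2]])

```text
clock: 6.87
eef_pos: [0.527, 0.1595, 0.2348]
tool_rot: [0.646, 0.763, 0.002, 0.001]
ft_force: [7.1, -0.8, -5.2]
grip_width: 0.0271
grasp_force: 59.9
```

Run:
```python
from h import *
print(bot.get_obs()["ft_force"])
a,_=camera("scene"); b,_=camera("side")
cv2.imwrite("pics/v2.png",np.hstack([cv2.resize(a[100:320,180:440],(400,338)),cv2.resize(b[130:350,180:440],(400,338))])[:,:,::-1])
```

```text
[ 7.05292942 -0.79100909 -5.24468916]
```

View pics/v2.png

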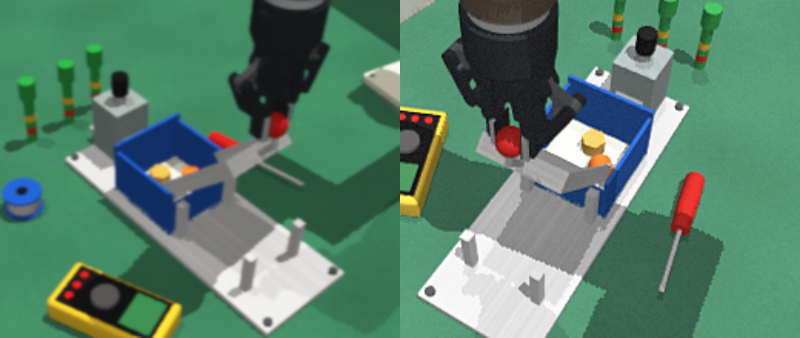

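The tray is up at about 0.84 rad. The hex (592,143 in the view) and orange (600,162) are in the hopper; the white one is hard to tell against the pale floor. I'll raise it a little more, then lower it the same way back and check.

>>> apply_moves(steps=[[[-0.034,0,-0.02],[0,0,0],0.2],[[-0.035,0,-0.019],[0,0,0],0.2],[[0,0,0],[0,0,0],0.2],[[0,0,0],[0,0,0],0.2],[[0,0,0],[0,0,0],0.2],[[0,0,0],[0,0,0],0.2],[[0.035,0,0.019],[0,0,0],0.2],[[0.034,0,0.02],[0,0,0],0.2]])

```text
clock: 7.63
eef_pos: [0.5271, 0.1586, 0.2345]
tool_rot: [0.647, 0.763, 0.001, 0.002]
ft_force: [6.4, -3.2, -7.2]
grip_width: 0.0264
grasp_force: 59.8
```

>>> apply_moves(steps=[[[0.033,0,0.021],[0,0,0],0.2],[[0.033,0,0.023],[0,0,0],0.2],[[0.032,0,0.024],[0,0,0],0.2],[[0.031,0,0.025],[0,0,0],0.2],[[0.03,0,0.026],[0,0,0],0.2],[[0.029,0,0.028],[0,0,0],0.2],[[0.027,0,0.029],[0,0,0],0.2],[[0.026,0,0.03],[0,0,0],0.2]])

```text
clock: 8.3
eef_pos: [0.5174, 0.2099, 0.1945]
tool_rot: [0.645, 0.764, 0.003, -0.001]
ft_force: [-2.2, 4.1, -0.1]
grip_width: 0.0269
grasp_force: 62.0
```

>>> apply_moves(steps=[[[0.025,0,0.031],[0,0,0],0.2],[[0.024,0,0.032],[0,0,0],0.2],[[0.022,0,0.033],[0,0,0],0.2],[[0.021,0,0.034],[0,0,0],0.2],[[0.02,0,0.034],[0,0,0],0.2],[[0.018,0,0.035],[0,0,0],0.2],[[0.017,0,0.036],[0,0,0],0.2],[[0.016,0,0.036],[0,0,0],0.2]])

```text
clock: 8.97
eef_pos: [0.5112, 0.2421, 0.1394]
tool_rot: [0.645, 0.764, 0.002, -0.002]
ft_force: [-0.9, 3.2, 2.7]
grip_width: 0.0268
grasp_force: 64.0
```

>>> apply_moves(steps=[[[0.014,0,0.037],[0,0,0],0.2],[[0.013,0,0.038],[0,0,0],0.2],[[0.011,0,0.038],[0,0,0],0.2],[[0.01,0,0.038],[0,0,0],0.2],[[0.004,0,0.02],[0,0,0],0.2],[[0.003,0,0.015],[0,0,0],0.2],[[0,0,0],[0,0,0],0.2],[[0,0,0],[0,0,0],0.2]])

```text
clock: 9.63
eef_pos: [0.5099, 0.2502, 0.1065]
tool_rot: [0.646, 0.764, 0.001, 0.0]
ft_force: [-12.8, -1.4, 32.9]
grip_width: 0.0269
grasp_force: 66.3
```

Run:
```python
from h import *
print(bot.get_obs()["ft_force"])
a,_=camera("scene"); b,_=camera("side")
cv2.imwrite("pics/v3.png",np.hstack([cv2.resize(a[100:320,180:440],(400,338)),cv2.resize(b[130:350,180:440],(400,338))])[:,:,::-1])
```

```text
[-12.78001391  -1.39903726  32.909048  ]
```

View pics/v3.png

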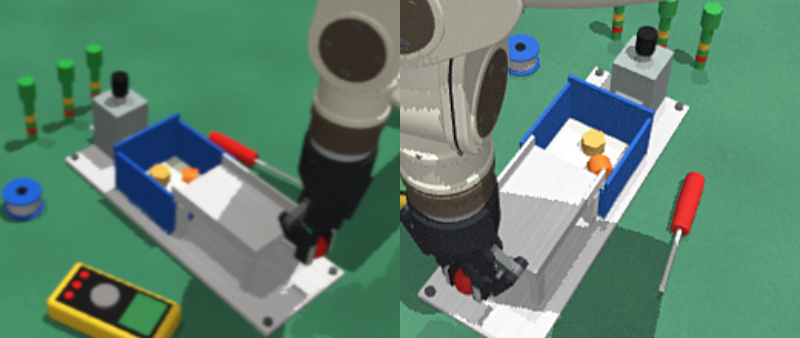

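The tray is flat and the slightly slipped knob is pressed at 33 N. The tray is empty, with hex and orange in the hopper. I'll open, rise and look at the hopper from above with the wrist camera.

>>> apply_moves(steps=[[[0,0,-0.01],[0,0,0],0.2],[[0,0,-0.005],[0,0,0],1],[[0,0,0],[0,0,0],1],[[0,0,0],[0,0,0],1],[[0,0,0],[0,0,0],1],[[0,0,0],[0,0,0],1],[[0,0,0],[0,0,0],1],[[0,0,0],[0,0,0],1]])

```text
clock: 10.4
eef_pos: [0.5101, 0.2497, 0.1035]
tool_rot: [0.647, 0.763, -0.0, -0.0]
ft_force: [-0.2, -0.3, -0.3]
grip_width: 0.0848
grasp_force: 0.0
```

>>> apply_moves(steps=[[[0,0,-0.1],[0,0,0],1],[[0,0,-0.13],[0,0,0],1],[[0,0,-0.13],[0,0,0],1],[[0,0,-0.13],[0,0,0],1],[[0,0,-0.13],[0,0,0],1],[[-0.1,0,-0.1],[0,0,0],1],[[-0.18,0,0],[0,0,0],1],[[-0.18,0,0],[0,0,0],1]])

```text
clock: 11.07
eef_pos: [0.5264, 0.1594, 0.25]
tool_rot: [0.645, 0.764, 0.002, 0.001]
ft_force: [0.6, -0.0, -0.7]
grip_width: 0.0856
grasp_force: 0.0
```

>>> apply_moves(steps=[[[-0.18,0,0],[0,0,0],0.7],[[-0.18,0,0],[0,0,0],0.7],[[-0.18,0,0],[0,0,0],0.7],[[-0.18,0,0],[0,0,0],0.7],[[-0.18,0,0],[0,0,0],0.7],[[0,0,0],[0,0,0],0.7],[[0,0,0],[0,0,0],0.7],[[0,0,0],[0,0,0],0.7]])

```text
clock: 11.73
eef_pos: [0.5547, -0.0185, 0.2478]
tool_rot: [0.647, 0.763, 0.0, -0.0]
ft_force: [-0.6, 0.7, -0.1]
grip_width: 0.0601
grasp_force: 0.0
```

Run:
```python
from h import *
o=bot.get_obs(); print(o["eef_pos"],o["tool_rot"])
c=cal("wrist"); print(proj(c,[.573,-.121,.128]),proj(c,[.5525,.009,.02]))
a,_=camera("wrist"); b,_=camera("scene"); cv2.imwrite("pics/v4.png",np.hstack([cv2.resize(a,(400,300)),cv2.resize(b[100:320,180:440],(355,300))])[:,:,::-1])
```

```text
[ 0.55472984 -0.01845428  0.24784607] [ 6.46755741e-01  7.62697092e-01  1.17391087e-05 -3.95390701e-04]
[276.96950245 329.18125083] [278.0080514 145.1699216]
```

View pics/v4.png

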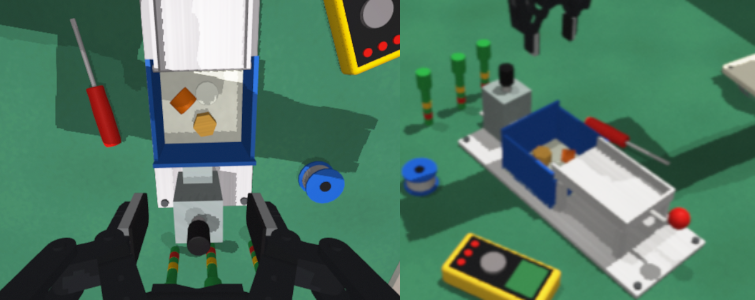

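Wrist view (left): orange (183,100), white (208,95) and hex (205,124) all lie in the hopper and the tray is empty and flat. The black pin grip at (199,236), full-size (279,330), is within 2 px of the prediction.

>>> apply_moves(steps=[[[-0.13,0.004,0],[0,0,0],0.7],[[-0.13,0.003,0],[0,0,0],0.7],[[-0.13,0,0],[0,0,0],0.7],[[-0.13,0,0],[0,0,0],0.7],[[0,0,0.08],[0,0,0],0.7],[[0,0,0.12],[0,0,0],0.7],[[0,0,0],[0,0,0],0.7],[[0,0,0],[0,0,0],0.7]])

```text
clock: 12.5
eef_pos: [0.5723, -0.1193, 0.2069]
tool_rot: [0.646, 0.764, -0.001, -0.002]
ft_force: [-0.4, 1.2, -0.0]
grip_width: 0.0597
grasp_force: 0.0
```

Run:
```python
from h import *
o=bot.get_obs(); print(o["eef_pos"],o["tool_rot"])
c=cal("wrist"); p,d=camera("wrist"); 
u,v=proj(c,[.573,-.121,.144]); print(u,v)
q=p[max(0,int(v)-90):int(v)+90,int(u)-130:int(u)+130]; cv2.imwrite("pics/v5.png",cv2.resize(p,None,fx=1,fy=1)[:,:,::-1])
```

```text
[ 0.57230226 -0.11928317  0.20688398] [ 0.64571947  0.76357209 -0.00090619 -0.00179109]
276.10519370858884 241.6971268999757
```

View pics/v5.png

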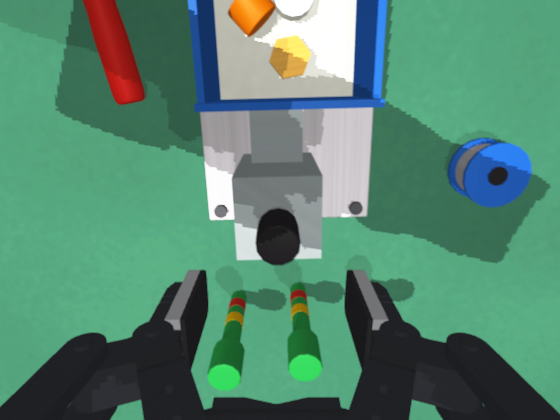

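The picture shows the black grip's top at (278,243) against the predicted (276,242), midway between the fingers. The green pins at (225,375) and (305,365) lie lower and outside the reach of the closing pads.

>>> apply_moves(steps=[[[0,0,0.08],[0,0,0],0.7],[[0,0,0.08],[0,0,0],0.7],[[0,0,0.08],[0,0,0],0.7],[[0,0,0.08],[0,0,0],0.7],[[0,0,0.06],[0,0,0],0.7],[[0,0,0.034],[0,0,0],0.7],[[0,0,0],[0,0,0],0.7],[[0,0,0],[0,0,0],0.7]])

```text
clock: 13.22
eef_pos: [0.574, -0.1204, 0.1264]
tool_rot: [0.646, 0.763, 0.0, 0.001]
ft_force: [-0.5, -0.5, 0.8]
grip_width: 0.0598
grasp_force: 0.0
```

Run:
```python
from h import *
o=bot.get_obs(); print(o["eef_pos"],o["tool_rot"],o["ft_force"],o["grip_width"])
```

```text
[ 0.57404453 -0.1204427   0.12640703] [6.46140396e-01 7.63218234e-01 3.22537888e-04 6.42209422e-04] [-0.50376282 -0.46500605  0.83888579] 0.05983311635231383
```

>>> apply_moves(steps=[[[0,0,0],[0,0,0],0.15],[[0,0,0],[0,0,0],0.15],[[0,0,0],[0,0,0],0.15],[[0,0,0],[0,0,0],0.15],[[0,0,0],[0,0,0],0.15],[[0,0,0],[0,0,0],0.15],[[0,0,0],[0,0,0],0.15],[[0,0,0],[0,0,0],0.15]])

```text
clock: 13.88
eef_pos: [0.5737, -0.1211, 0.1267]
tool_rot: [0.647, 0.763, 0.0, 0.001]
ft_force: [-1.4, -0.5, 5.6]
grip_width: 0.0248
grasp_force: 58.7
```

Run:
```python
from h import *
o=bot.get_obs(); print(o["eef_pos"],o["tool_rot"],o["ft_force"],o["ft_torque"],o["grip_width"])
Rt=R.from_quat(o["tool_rot"]).inv(); print(Rt.apply(o["ft_force"]))
```

```text
[ 0.57370723 -0.12109679  0.12670436] [6.46580544e-01 7.62845202e-01 3.43524712e-04 8.24090326e-04] [-1.43463977 -0.54684178  5.63267778] [-0.0162838   0.41615284 -0.02331575] 0.02477219670303403
[-0.30894107 -1.49589962 -5.63481374]
```

>>> apply_moves(steps=[[[0,0,-0.01],[0,0,0],0.15],[[0,0,-0.015],[0,0,0],0.15],[[0,0,-0.015],[0,0,0],0.15],[[0,0,-0.015],[0,0,0],0.15],[[0,0,-0.015],[0,0,0],0.15],[[0,0,-0.01],[0,0,0],0.15],[[0,0,0],[0,0,0],0.15],[[0,0,0],[0,0,0],0.15]])

```text
clock: 14.55
eef_pos: [0.5734, -0.1208, 0.1414]
tool_rot: [0.646, 0.763, 0.0, 0.0]
ft_force: [-0.4, 0.5, -1.6]
grip_width: 0.0251
grasp_force: 58.9
```

Run:
```python
from h import *
o=bot.get_obs(); print(o["eef_pos"],o["ft_force"],o["ft_torque"],o["grip_width"])
Rt=R.from_quat(o["tool_rot"]).inv(); print(Rt.apply(o["ft_force"]))
```

```text
[ 0.57335869 -0.12079496  0.14141607] [-0.36494373  0.52301081 -1.58728779] [-0.00445019  0.05184584  0.02031863] 0.025066506337424337
[ 0.57586388 -0.27432745  1.58724038]
```

>>> apply_moves(steps=[[[0,0,-0.01],[0,0,0],0.15],[[0,0,-0.018],[0,0,0],0.15],[[0,0,-0.022],[0,0,0],0.15],[[0,0,-0.022],[0,0,0],0.15],[[0,0,-0.02],[0,0,0],0.15],[[0,0,-0.012],[0,0,0],0.15],[[0,0,0],[0,0,0],0.15],[[0,0,0],[0,0,0],0.15]])

```text
clock: 15.22
eef_pos: [0.5734, -0.1208, 0.1624]
tool_rot: [0.646, 0.763, 0.0, 0.0]
ft_force: [-0.2, -0.3, -1.6]
grip_width: 0.0248
grasp_force: 58.9
```

Run:
```python
from h import *
o=bot.get_obs(); print(o["eef_pos"],o["ft_force"],o["grip_width"])
im=[]
for n in ("scene","side"):
    c=cal(n); p,d=camera(n); P=pts(c,d); u,v=proj(c,[.573,-.121,.11]).astype(int)
    h=cv2.cvtColor(p,cv2.COLOR_RGB2HSV).astype(int); q=np.abs(P[...,:2]-[.573,-.121]).max(-1)<.025
    for k,lo,hi in (("yellow",15,35),("red",-1,8)):
        m=q&(h[...,0]>lo)&(h[...,0]<hi)&(h[...,1]>130)&(h[...,2]>60); ys,xs=np.nonzero(m)
        if len(ys): print(n,k,len(ys),[plane(c,np.mean(xs),y,0)[2]*0+P[m][:,2][ys==y].mean().round(4) for y in sorted(set(ys))])
        else: print(n,k,0)
    im.append(cv2.resize(p[v-40:v+40,u-40:u+40],(400,400),interpolation=cv2.INTER_CUBIC))
cv2.imwrite("pics/v6.png",np.hstack(im)[:,:,::-1])
```

```text
[ 0.57339342 -0.12083577  0.16238175] [-0.19923173 -0.28701193 -1.58568928] 0.02476597178538087
scene yellow 23 [np.float64(0.1139), np.float64(0.1109), np.float64(0.1082), np.float64(0.1058)]
scene red 0
side yellow 35 [np.float64(0.1574), np.float64(0.1163), np.float64(0.1171), np.float64(0.115), np.float64(0.113), np.float64(0.11), np.float64(0.1081)]
side red 0
```

View pics/v6.png

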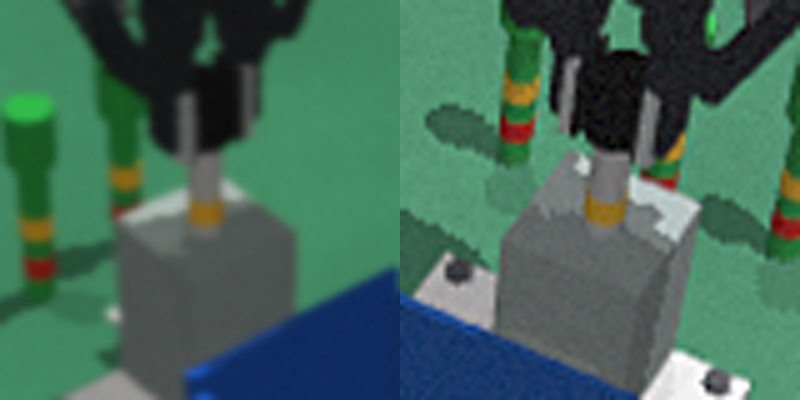

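The crops show the whole yellow band (205,213 on the left and 605,210 on the right), spanning about 106–117 mm, with a sliver of steel under it and no red. That is mid-window, with the pin held at 59 N.

```bash
python3 -c "
from workcell import bot
print(bot.job_done())"
```

```text
the job is handed in; nothing more can be done
None
```

Job handed in at about 15 s: all three pieces are in the hopper, the tray is flat again, and the gripper holds the gate pin about 36 mm up with its whole yellow band showing and no red.

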